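Stop the dosing pump and hold its cover over the screw holes

TASK

Press the red stop button on the dosing pump's control box fully down and let it come back up; then take the blue cover plate by its handle and hold it level over the open box, yellow-striped end at the button end, so that each of the four threaded holes shows whole through its hole in the plate. Finish while still holding it there, hovering still about a finger's width (15 mm) above the box without touching it, so that I can start the screws; leave the other things on the worktop where they are.

Things in the scene. Friction and masses are not known exactly. Their poses are not given: they have to be found in the camera images.
- control_box: Pump control box fixed to the worktop: grey open box 120 (x) x 150 (y) x 60 mm, four black corner posts level with its rim, each with a 5 mm threaded hole. Origin: centre of the box's underside, on the worktop; z up; -y is the button end: a pod 90 x 62 x 36 mm high (y = -74 to -136 mm) with the red button. Hole pairs 56 mm apart at the button end, 90 mm at the other.
- stop_button_top (a point): Centre of the top of the red spring push button (30 mm across) on the pod of the control box, at (0, -107) mm in the box's frame; 58 mm above the worktop; pressed straight down.
- stop_button (a joint): Travel of the stop button in m: 0 released, 0.006 fully down (takes 5 N); springs back by itself.
- cover: Loose blue plate 120 (x) x 150 (y) x 5 mm, 0.3 kg, four 14 mm holes, flat on the worktop, handle up. Origin: centre of its underside; z up; its -y end (yellow stripe, narrow hole pair) belongs at the box's button end, x and y along the box's. Black bow handle along y over the middle: bar 14 mm wide, 90 mm long, 28 to 42 mm above the underside, on 12 mm posts at y = -38 and 38 mm.
- cover_grip (a point): Middle of the cover's handle bar, 35 mm above the cover's underside (7 mm below the bar's top); grasp across the bar, along the cover's x.
- thread0 (a point): Mouth of the box's threaded hole 0 (-x side of the narrow pair), at (-28, -60) mm, 60 mm up, in the box's frame.
- hole0 (a point): Centre of the cover's hole 0 at its underside (-x side of the narrow pair), at (-28, -60) mm in the cover's frame; belongs over thread0.
- thread1 (a point): Mouth of the box's threaded hole 1 (+x side of the narrow pair), at (28, -60) mm, 60 mm up, in the box's frame.
- hole1 (a point): Centre of the cover's hole 1 at its underside (+x side of the narrow pair), at (28, -60) mm in the cover's frame; belongs over thread1.
- thread2 (a point): Mouth of the box's threaded hole 2 (-x side of the wide pair), at (-45, 60) mm, 60 mm up, in the box's frame.
- hole2 (a point): Centre of the cover's hole 2 at its underside (-x side of the wide pair), at (-45, 60) mm in the cover's frame; belongs over thread2.
- thread3 (a point): Mouth of the box's threaded hole 3 (+x side of the wide pair), at (45, 60) mm, 60 mm up, in the box's frame.
- hole3 (a point): Centre of the cover's hole 3 at its underside (+x side of the wide pair), at (45, 60) mm in the cover's frame; belongs over thread3.
- mug: Black and white mug, 82 x 114 x 97 mm; a bystander, leave it alone. Origin: underside.
- tape_roll: Roll of brown tape, 92 mm across, 48 mm high; a bystander, leave it alone. Origin: underside.
- notebook: Dark blue notebook, 148 x 109 x 14 mm; a bystander, leave it alone. Origin: underside.
- mandarin: Orange mandarin, 58 mm across; a bystander, leave it alone. Origin: underside.
- screwdriver: Screwdriver with a grey handle lying on the worktop; a bystander, leave it alone. Origin: underside.

How it is judged (in metres and radians):
On the way, in this order (a step that is already met when the one before it is completed fails the run):
1. the stop button is pressed fully down (value of joint stop_button above 0.005 m), for 0.05 s.
2. the stop button is released and back up (value of joint stop_button below 0.001 m), for 0.1 s.
3. the cover is lifted off the worktop in the fingers (height (world z) of cover above 0.05 m and contact force between the fingers and cover above 1 N), for 0.2 s.
At the end, for the whole second after the job is handed in: The cover is held still in the fingers (under 20 mm/s), not touching the box, level within 0.12 rad, each hole's centre within 4.5 mm horizontally of its own threaded hole and 4 to 30 mm above it, and the stop button is up (horizontal distance between hole0 and thread0 below 0.0045 m and z of hole0 in the frame of thread0 between 0.004 and 0.03 m and horizontal distance between hole1 and thread1 below 0.0045 m and z of hole1 in the frame of thread1 between 0.004 and 0.03 m and horizontal distance between hole2 and thread2 below 0.0045 m and z of hole2 in the frame of thread2 between 0.004 and 0.03 m and horizontal distance between hole3 and thread3 below 0.0045 m and z of hole3 in the frame of thread3 between 0.004 and 0.03 m and contact force between the fingers and cover above 1 N and contact force between cover and control_box below 0.2 N and angle between cover's own z axis and vertical below 0.12 rad and linear speed of cover below 0.02 m/s and value of joint stop_button below 0.001 m); the arm keeps its last pose, push and grip.
It fails at once if a bystander (mug, tape roll, notebook, mandarin, screwdriver) is moved by more than 30 mm (distance of any of mug, tape_roll, notebook, mandarin, screwdriver from where it was at the start of the episode above 0.03 m).
It also fails if it takes over 48 s, if anything falls off the work surface, if the arm or the gripper's body presses on something with over 40 N, if the wrist force passes 120 N, or if a joint passes its speed limit or range.

ROBOT

A 6-joint arm with a two-finger parallel gripper is mounted at the origin on a cart in front of the work surface, level with it; the furniture and walls round the work are solid. World frame = base frame: x ahead of the robot, y to its left, z up, the work surface at z = 0. Lengths are in mm, angles in degrees, forces in N, time in s.
With the tool pointing down it reaches from about 300 to 850 mm from the base axis. Payload 4.2 kg.
Tool frame: the origin (TCP) lies at the very end of the fingers, on their centre line; the grasp point (between the pads) lies 19 mm behind it; z points along the fingers, x is the direction in which the jaws open and shut, and the axes are right-handed (so a half turn about z gives the same grasp; the last joint's range is limited). The gripper opens to 91 mm and grips with 3 to 60 N. Pads are 32 mm wide; open, the fingers measure 118 mm over their backs; the gripper's body (76 mm by 178 mm) begins 60 mm behind the grasp point.
Start: joints at [-67.838, 18.312, 89.639, -0, 72.044, -1.146], TCP at [227.516, -528.09, 213.976] pointing down, gripper open.
Joint ranges: [-177.97, 177.97], [-48.28, 115.42], [12.27, 149.76], [-77.06, 257.06], [2.81, 150.46], [-146.56, 146.56]. Speed limits (degrees/s): [147.25, 147.25, 180, 180, 180, 180].

INTERFACE

Orientations are given as [roll, pitch, yaw] about the fixed x, y, z axes, in that order (R = Rz(yaw) Ry(pitch) Rx(roll)).
In Python, from workcell import env gives the robot as it stands.
- The arm moves only by the tool servo_tool, never from a script. Its argument "plan" is a list of rows, each a list of 3 entries, a list of its own where there are three numbers: the turn, a rotation vector about the tool's x, y, z in degrees, then the shift along the tool's x, y, z in mm, then the finger opening in mm, from 0 to 91.2. In form: [[[ax, ay, az], [dx, dy, dz], claw], ...]. A call has exactly 10 rows; each row shifts and turns the pose as measured when the row begins, along the tool's axes as they then stand; what a row does not reach is not made up. A row lasts 1/8 s, in which the tool goes at most 62.5 mm and 10.7 degrees, less where a joint would pass 70% of its speed; a pose out of reach is approached as far as the arm can. A call with a gripper value outside its range is refused whole. The fingers move at their own pace and stop on an object; "squeeze" is the grip in N (left out, the last holds). Time passes only in rows, so rows that do not move let the fingers close, or fill a call up. It gives the time, the measured TCP pose, the force and the opening at its end, in the units of the state.
- env.state(): the state, without advancing time (a new reading comes with each control period).
- env.grab_frame(name): name is "scene" or "side" or "wrist"; returns a dict with "pixels" (384x512x3 uint8, red, green, blue), "intrinsics" (3x3 intrinsics, pixels), "eye" and "attitude" of the camera in the world. Camera axes: x right, y up, looking along -z (the intrinsics and any distortion apply to the point x, -y, -z); pixel columns grow to the right and rows downward; lengths in mm; the calibration is good to about 2 mm. The wrist camera is an equidistant fisheye: a pixel r from the principal point sees the ray r / f radians off the axis. A picture is of the moment at which its call begins. There is no depth.
- env.job_done(): hands the job in, once; it reports no verdict.
The state is a dict: "time_s": time; "qpos": joint angles; "qvel": joint speeds; "effort": joint torques, N m; "ee_pos": TCP position; "ee_rot": TCP orientation; "force": force on the tool from outside, world axes, zero at the start; "torque": the same for the moment, N m; "gripper_width": finger opening in mm.
Only numpy, scipy, OpenCV 4.12 (cv2) and the standard library are available. Lean on these libraries where they do the work, as an engineer would, in place of code of your own. Each camera call takes 0.05 s, during which the arm holds its last target.

## Working session

There is one attempt and no reset: what is moved stays moved. The work goes in short steps, Python scripts to look and compute and a tool call to move; the robot and the scene stay as the last step left them, time stands still between calls to the robot, and variables do not carry over. Pictures are saved under pics/ and viewed, and the job is handed in when it is done.

Besides the shell and the picture viewer there is one more tool, called after "Emit:" as name(argument=value, ...), one argument or row to a line, values as JSON. servo_tool: Moves the arm, as the interface text tells. Its arguments: {"type":"object","properties":{"plan":{"type":"array"},"squeeze":{"type":"number"}},"required":["plan"]}

```bash
mkdir -p pics; ls; cat > h.py <<'E'
import numpy as np, cv2, pickle
from workcell import env
def snap(n,tag):
    f=env.grab_frame(n); cv2.imwrite(f'pics/{tag}.png',f['pixels'][:,:,::-1]); pickle.dump(f,open(f'pics/{tag}.pkl','wb')); return f
E
python3 - <<'E'
from h import *
for n in ['scene','side','wrist']:
    f=snap(n,n+'0'); print(n,{k:v for k,v in f.items() if k!='pixels'})
print(env.state())
E
```

```text
pics
scene {'intrinsics': array([[475.6778765 ,   0.        , 253.91847482],
       [  0.        , 475.6778765 , 195.22352512],
       [  0.        ,   0.        ,   1.        ]]), 'eye': array([-496.16593875,  855.38802383, 1123.22305543]), 'attitude': array([  52.3158952 ,   -0.89163233, -128.38677442])}
side {'intrinsics': array([[465.59221201,   0.        , 262.99033417],
       [  0.        , 465.59221201, 184.0663992 ],
       [  0.        ,   0.        ,   1.        ]]), 'eye': array([  246.38534697, -1199.27167362,  1092.13723875]), 'attitude': array([ 50.19950488,  -0.92824934, -14.66823082])}
wrist {'intrinsics': array([[297.31863964,   0.        , 259.17276778],
       [  0.        , 297.31863964, 187.12631725],
       [  0.        ,   0.        ,   1.        ]]), 'eye': array([ 300.83085264, -495.60624576,  384.24203354]), 'attitude': array([-16.17239311,   0.12897817, -66.66221486])}
{'time_s': 0.15, 'qpos': array([-6.78376918e+01,  1.83432482e+01,  8.96902417e+01, -1.59531180e-04,
        7.20426925e+01, -1.14502268e+00]), 'qvel': array([-0.04093442, -0.02805786, -0.24813841, -0.09695828,  0.04490306,
       -0.08019665]), 'effort': array([ 1.47665110e-04, -4.12773657e+01, -2.32153881e+01,  7.27054593e-02,
        4.34100931e-02, -9.90802209e-05]), 'ee_pos': array([ 227.37380258, -527.72901872,  213.31392872]), 'ee_rot': array([-1.79998629e+02,  7.61702529e-02, -6.66926189e+01]), 'force': array([0.10038101, 0.05598112, 0.54887844]), 'torque': array([-0.01788733, -0.0086488 ,  0.06633498]), 'gripper_width': 91.50568542801817}
```

View pics/scene0.png

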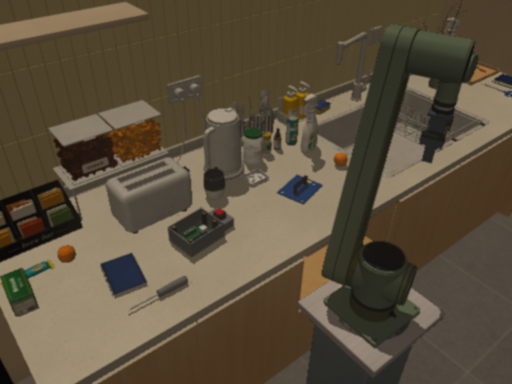

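View pics/side0.png

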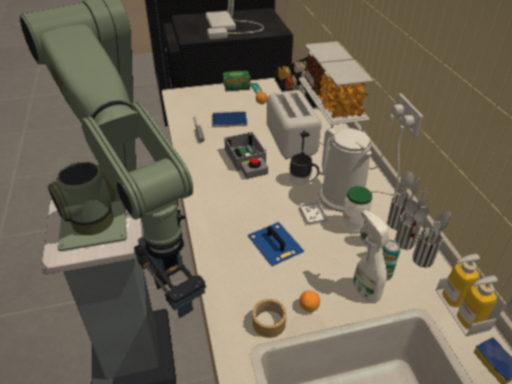

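View pics/wrist0.png

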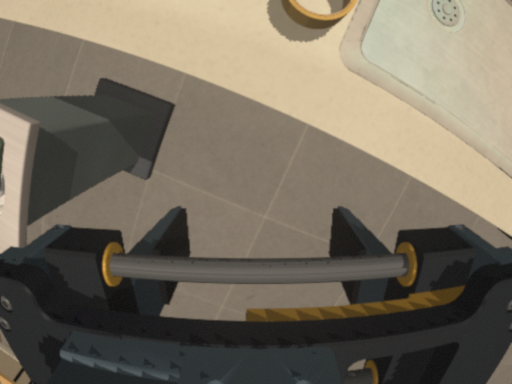

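The scene and side views show the box with its button at about (219,213) in scene and (255,162) in side. The cover is at about (300,188) and (276,243). I'll zoom in on both.

```bash
cat >> h.py <<'E'
from scipy.spatial.transform import Rotation as Rr
def RT(a): return Rr.from_euler('xyz',a,degrees=True).as_matrix()
def proj(f,P,fish=False):
    P=np.atleast_2d(P); c=(P-f['eye'])@RT(f['attitude']); K=f['intrinsics']
    x,y,z=c[:,0],-c[:,1],-c[:,2]
    if fish:
        r=np.hypot(x,y); th=np.arctan2(r,z); s=th/np.maximum(r,1e-9); x,y=x*s,y*s
    else: x,y=x/z,y/z
    return np.c_[K[0,0]*x+K[0,2],K[1,1]*y+K[1,2]]
def ray(f,uv,fish=False):
    K=f['intrinsics']; x=(uv[0]-K[0,2])/K[0,0]; y=(uv[1]-K[1,2])/K[1,1]
    if fish:
        r=np.hypot(x,y); d=np.array([x/r*np.sin(r),y/r*np.sin(r),np.cos(r)])
    else: d=np.array([x,y,1.])
    d=np.array([d[0],-d[1],-d[2]]); return RT(f['attitude'])@d
def onz(f,uv,z,fish=False):
    d=ray(f,uv,fish); return f['eye']+d*(z-f['eye'][2])/d[2]
def load(t): return pickle.load(open(f'pics/{t}.pkl','rb'))
def crop(t,x,y,w,h,s,out):
    im=cv2.imread(f'pics/{t}.png')[y:y+h,x:x+w]; cv2.imwrite(f'pics/{out}.png',cv2.resize(im,None,fx=s,fy=s,interpolation=cv2.INTER_CUBIC))
E
python3 - <<'E'
from h import *
crop('scene0',155,170,180,90,4,'sc_c'); crop('side0',210,120,110,160,4,'si_c')
a=load('scene0');b=load('side0')
for f,l in((a,[(219,212,58),(200,231,60),(300,188,5)]),(b,[(255,161,58),(243,152,60),(276,243,5)])):
    for u,v,z in l: print(u,v,onz(f,(u,v),z).round())
E
```

```text
219 212 [573. 143.  58.]
200 231 [529. 251.  60.]
300 188 [ 555. -231.    5.]
255 161 [582. 133.  58.]
243 152 [551. 196.  60.]
276 243 [ 560. -233.    5.]
```

View pics/sc_c.png

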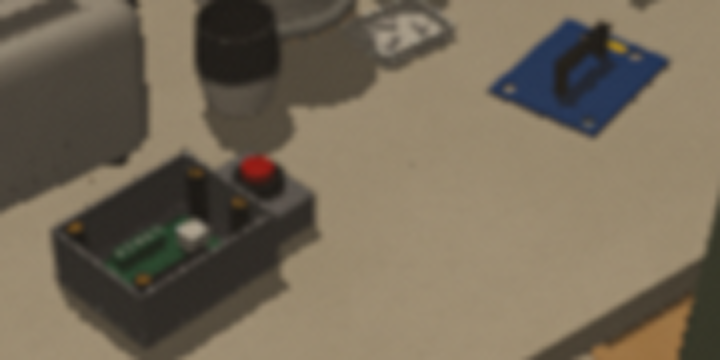

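View pics/si_c.png

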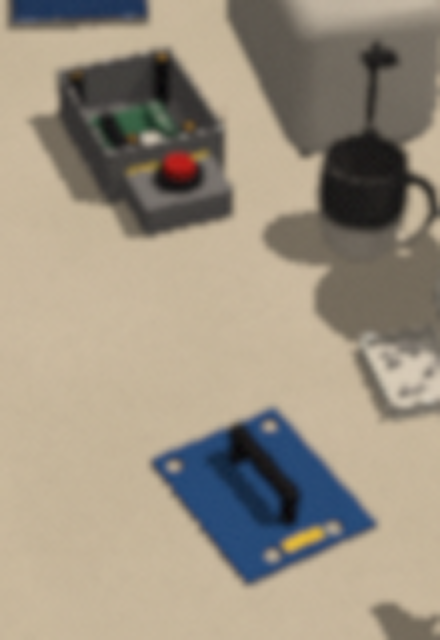

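```bash
cat > fit.py <<'E'
from h import *
from scipy.optimize import least_squares
def pose(p,L): 
    c,s=np.cos(p[2]),np.sin(p[2]); L=np.array(L,float); return np.c_[p[0]+c*L[:,0]-s*L[:,1],p[1]+s*L[:,0]+c*L[:,1],L[:,2]]
def fit(obs,p0): # obs list of (frame,fish,L,uv)
    r=lambda p: np.concatenate([(proj(f,pose(p,L),fi)-np.array(uv)).ravel() for f,fi,L,uv in obs])
    s=least_squares(r,p0,loss='soft_l1'); return s.x,[ (proj(f,pose(s.x,L),fi)-np.array(uv)).round(1).tolist() for f,fi,L,uv in obs]
T=[(-28,-60,60),(28,-60,60),(-45,60,60),(45,60,60)]; B=(0,-107,58)
H=[(-28,-60,5),(28,-60,5),(-45,60,5),(45,60,5)]
C=[(-60,-75,5),(60,-75,5),(60,75,5),(-60,75,5)]
E
python3 - <<'E'
from fit import *
a=load('scene0');b=load('side0')
A=lambda l:(np.array(l)+.0)/4+[155,170]-.375
S=lambda l:(np.array(l)+.0)/4+[210,120]-.375
oa=(a,0,T+[B],A([(238,203),(196,173),(143,280),(76,228),(258,163)]));ob=(b,0,T[1:]+[B],S([(190,126),(78,76),(162,58),(180,162)]))
for o in([oa],[ob],[oa,ob]):
    x,r=fit(o,[540,230,.3]); print('box',x.round(1),np.degrees(x[2]).round(2),r)
ca=(a,0,[H[0],H[2],H[3],C[1],C[0],C[3],C[2]],A([(636,58),(588,124),(509,90),(570,20),(668,62),(595,136),(490,90)]))
cb=(b,0,H+C,S([(272,555),(334,527),(174,466),(270,427),(247,584),(376,522),(277,408),(152,463)]))
for o in([ca],[cb],[ca,cb]):
    x,r=fit(o,[555,-231,.3]); print('cov',x.round(1),np.degrees(x[2]).round(2),r)
for n,sc,si in(('mug',(215,185),(301,170)),('tape',None,(269,318)),('mand',(340,159),(309,300)),('nb',(123,273),(229,119)),('driver',(170,289),(199,130))):
    print(n,sc and onz(a,sc,10).round(),onz(b,si,10).round())
E
```

```text
box [5.648e+02 2.448e+02 1.000e-01] 7.5 [[[0.3, -0.2], [-0.0, -0.1], [0.1, -0.0], [-0.4, -0.0], [-0.1, 0.4]]]
box [5.688e+02 2.432e+02 1.000e-01] 7.06 [[[0.1, 0.2], [-0.4, -0.3], [0.2, -0.2], [0.1, 0.2]]]
box [5.671e+02 2.438e+02 1.000e-01] 7.29 [[[0.2, -0.6], [-0.1, -0.6], [-0.0, -0.6], [-0.5, -0.6], [-0.1, -0.0]], [[-0.3, 0.2], [-0.9, -0.3], [-0.4, -0.3], [-0.3, 0.2]]]
cov [ 5.518e+02 -2.271e+02  3.000e-01] 16.04 [[[0.1, -0.2], [0.2, -0.1], [0.0, -0.2], [-0.3, -0.1], [1.0, -0.1], [-0.2, 0.3], [-0.6, 0.3]]]
cov [ 5.579e+02 -2.309e+02  3.000e-01] 16.3 [[[0.2, 0.1], [-0.1, 0.2], [0.3, -0.2], [-0.1, -0.4], [0.1, 0.2], [0.6, 0.7], [-0.4, -0.0], [-0.6, -0.7]]]
cov [ 5.568e+02 -2.306e+02  3.000e-01] 16.41 [[[-0.2, -1.1], [0.1, -1.1], [-0.1, -1.1], [-0.7, -0.9], [0.7, -1.1], [-0.3, -0.7], [-0.7, -0.6]], [[-0.2, 0.1], [-0.5, 0.2], [-0.1, -0.2], [-0.5, -0.4], [-0.2, 0.2], [0.2, 0.6], [-0.9, -0.1], [-1.0, -0.7]]]
mug [767.  28.  10.] [753. 100.  10.]
tape None [ 465. -497.   10.]
mand [ 599. -503.   10.] [ 589. -468.   10.]
nb [558. 523.  10.] [560. 516.  10.]
driver [412. 439.  10.] [421. 459.  10.]
```

```bash
cat > pl.py <<'E'
from h import *
import sys
# usage: pl.py x y z yaw n  : rows from the current pose to target TCP pose, level
def plan(x,y,z,yaw,n):
    s=env.state(); p=s['ee_pos']; R=RT(s['ee_rot']); print(s['time_s'],p.round(1),s['ee_rot'].round(2),s['force'].round(1),s['gripper_width'])
    t=np.array([x,y,z]); G=RT([180,0,yaw]); w=(Rr.from_matrix(R.T@G)).as_rotvec(degrees=True)
    for i in range(n):
        Ri=R@Rr.from_rotvec(w*i/n,degrees=True).as_matrix()
        print('[',(w/n).round(1).tolist(),',',(Ri.T@(t-p)/n).round(1).tolist(),']')
if __name__=='__main__':
    a=[float(v) for v in sys.argv[1:]]; plan(*a[:4],int(a[4]))
E
python3 pl.py 581 138 110 7.3 18
python3 - <<'E'
from h import *
print(onz(load('scene0'),(185,210),0),onz(load('side0'),(286,159),0))
E
```

```text
0.15 [ 227.4 -527.7  213.3] [-1.800e+02  8.000e-02 -6.669e+01] [0.1 0.1 0.5] 91.50568542801817
[ [-0.0, 0.0, -4.1] , [-26.2, -32.7, 5.8] ]
[ [-0.0, 0.0, -4.1] , [-23.8, -34.5, 5.8] ]
[ [-0.0, 0.0, -4.1] , [-21.2, -36.1, 5.8] ]
[ [-0.0, 0.0, -4.1] , [-18.6, -37.5, 5.8] ]
[ [-0.0, 0.0, -4.1] , [-15.9, -38.8, 5.8] ]
[ [-0.0, 0.0, -4.1] , [-13.0, -39.8, 5.8] ]
[ [-0.0, 0.0, -4.1] , [-10.2, -40.6, 5.8] ]
[ [-0.0, 0.0, -4.1] , [-7.2, -41.2, 5.8] ]
[ [-0.0, 0.0, -4.1] , [-4.2, -41.7, 5.8] ]
[ [-0.0, 0.0, -4.1] , [-1.3, -41.9, 5.8] ]
[ [-0.0, 0.0, -4.1] , [1.8, -41.8, 5.7] ]
[ [-0.0, 0.0, -4.1] , [4.7, -41.6, 5.7] ]
[ [-0.0, 0.0, -4.1] , [7.7, -41.2, 5.7] ]
[ [-0.0, 0.0, -4.1] , [10.6, -40.5, 5.7] ]
[ [-0.0, 0.0, -4.1] , [13.5, -39.6, 5.7] ]
[ [-0.0, 0.0, -4.1] , [16.3, -38.6, 5.7] ]
[ [-0.0, 0.0, -4.1] , [19.0, -37.3, 5.7] ]
[ [-0.0, 0.0, -4.1] , [21.7, -35.8, 5.7] ]
[717.15591734 197.29799604   0.        ] [722.16417644 191.95822813   0.        ]
```

Emit:
servo_tool(
  plan=[
    [[0,0,-4],[-26,-33,0],0],
    [[0,0,-4],[-24,-34,0],0],
    [[0,0,-4],[-21,-36,0],0],
    [[0,0,-4],[-18,-38,0],0],
    [[0,0,-4],[-16,-39,0],0],
    [[0,0,-4],[-13,-40,0],0],
    [[0,0,-4],[-10,-41,0],0],
    [[0,0,-4],[-7,-41,0],0],
    [[0,0,-4],[-4,-42,0],0],
    [[0,0,-4],[-1,-42,0],0],
  ],
)

```text
time_s: 1.4
ee_pos: [429.6, -148.3, 211.3]
ee_rot: [-179.9, 0.2, -25.7]
force: [0.7, -0.5, -0.3]
gripper_width: 0.6
```

```bash
python3 pl.py 581 138 120 7.3 10
```

```text
1.4 [ 429.6 -148.3  211.3] [-179.85    0.2   -25.73] [ 0.7 -0.5 -0.3] 0.5651357475300197
[ [-0.0, 0.0, -3.3] , [1.2, -32.3, 9.2] ]
[ [-0.0, 0.0, -3.3] , [3.1, -32.2, 9.2] ]
[ [-0.0, 0.0, -3.3] , [4.9, -32.0, 9.2] ]
[ [-0.0, 0.0, -3.3] , [6.8, -31.7, 9.2] ]
[ [-0.0, 0.0, -3.3] , [8.6, -31.2, 9.2] ]
[ [-0.0, 0.0, -3.3] , [10.4, -30.7, 9.2] ]
[ [-0.0, 0.0, -3.3] , [12.1, -30.0, 9.2] ]
[ [-0.0, 0.0, -3.3] , [13.8, -29.3, 9.1] ]
[ [-0.0, 0.0, -3.3] , [15.5, -28.4, 9.1] ]
[ [-0.0, 0.0, -3.3] , [17.1, -27.5, 9.1] ]
```

Emit:
servo_tool(
  plan=[
    [[0,0,-3.3],[1,-32,9],0],
    [[0,0,-3.3],[3,-32,9],0],
    [[0,0,-3.3],[5,-32,9],0],
    [[0,0,-3.3],[7,-32,9],0],
    [[0,0,-3.3],[9,-31,9],0],
    [[0,0,-3.3],[10,-31,9],0],
    [[0,0,-3.3],[12,-30,9],0],
    [[0,0,-3.3],[14,-29,9],0],
    [[0,0,-3.3],[15,-28,9],0],
    [[0,0,-3.3],[17,-27,9],0],
  ],
)

```text
time_s: 2.65
ee_pos: [580.7, 149.3, 117.6]
ee_rot: [-179.8, 0.2, 8.5]
force: [0.5, 0.6, 1.3]
gripper_width: 0.5
```

```bash
python3 pl.py 581 138 63 7.3 4; python3 -c "
from h import *
snap('wrist','w1');snap('side','s1');crop('s1',200,60,160,140,4,'s1c')"
```

```text
2.65 [580.7 149.3 117.6] [-179.83    0.21    8.55] [0.5 0.6 1.3] 0.5187774298896028
[ [-0.0, 0.1, 0.3] , [-0.3, 2.8, 13.6] ]
[ [-0.0, 0.1, 0.3] , [-0.3, 2.8, 13.6] ]
[ [-0.0, 0.1, 0.3] , [-0.3, 2.8, 13.7] ]
[ [-0.0, 0.1, 0.3] , [-0.3, 2.8, 13.7] ]
```

View pics/w1.png

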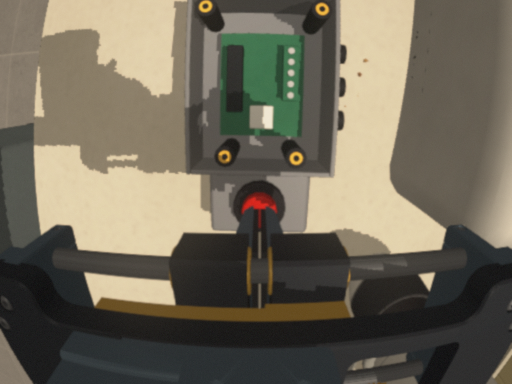

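View pics/s1c.png

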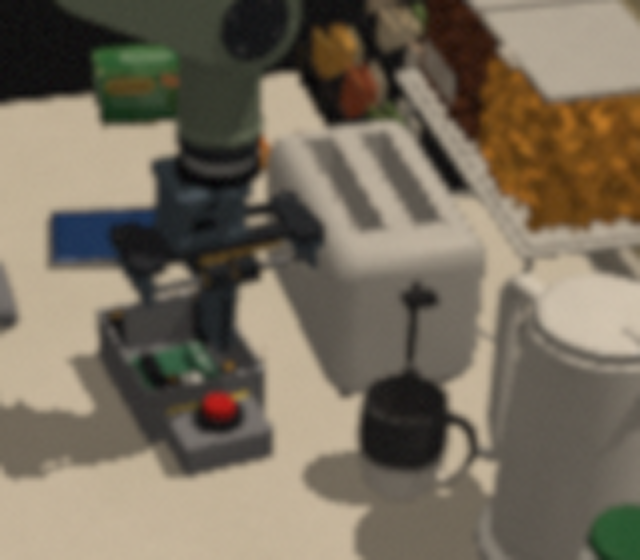

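The wrist view shows the four thread mouths clearly, at about (207,7), (321,10), (225,156) and (296,157). The button is at about (259,205), just ahead of the closed fingers.

```bash
python3 - <<'E'
from fit import *
f=load('w1'); im=f['pixels'].astype(int)
print({k:f[k] for k in('eye','attitude')})
hsv=cv2.cvtColor(f['pixels'],cv2.COLOR_RGB2HSV)
m=((hsv[...,0]>12)&(hsv[...,0]<26)&(hsv[...,1]>170)&(hsv[...,2]>120)).astype(np.uint8); m[180:]=0
n,l,st,c=cv2.connectedComponentsWithStats(m); print([(st[i][4],st[i][:4].tolist(),c[i].round(1).tolist()) for i in range(1,n) if st[i][4]>20])
crop('w1',190,0,150,180,4,'w1c')
x,r=fit([(f,1,T,[(225,156),(296,157),(207,7),(321,10)])],[567,244,.12]); print(x,np.degrees(x[2]),r)
E
```

```text
{'eye': array([570.44092968, 228.11393323, 288.88434946]), 'attitude': array([-15.99144488,   0.18250524,   8.57861128])}
[(np.int32(84), [199, 1, 13, 11], [205.2, 6.0]), (np.int32(99), [316, 3, 13, 12], [321.7, 8.6]), (np.int32(91), [219, 151, 12, 12], [224.5, 156.2]), (np.int32(99), [290, 152, 13, 13], [295.6, 157.8])]
[5.69299502e+02 2.46959458e+02 1.27317835e-01] 7.294774574201286 [[[-0.2, 0.4], [0.2, 1.0], [-1.2, -0.7], [1.1, -0.8]]]
```

View pics/w1c.png

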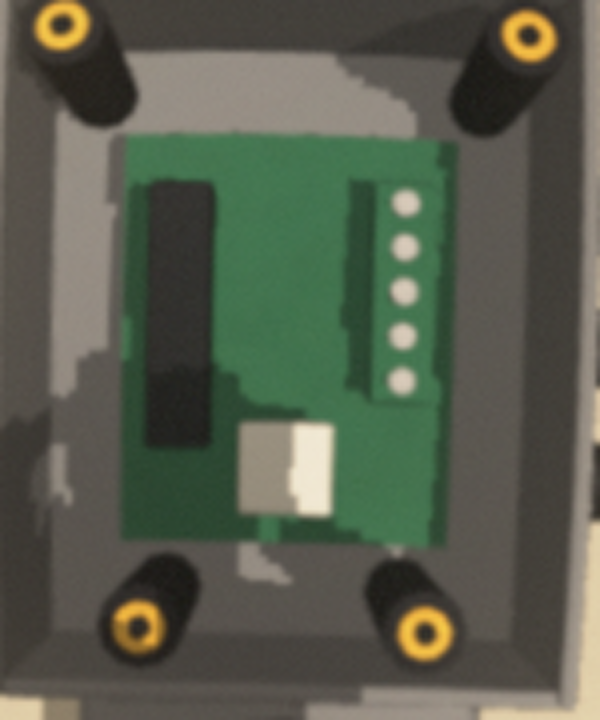

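```bash
python3 - <<'E'
from fit import *
f=load('w1')
uv=np.array([(138,627),(425,633),(62,24),(529,36)])/4+[190,0]-.375
x,r=fit([(f,1,T,uv)],[567,244,.12]); print(x,np.degrees(x[2]),r)
print(onz(f,(259,203),58,1))
print(pose(x,[(0,-107,58)]))
E
```

```text
[5.68870718e+02 2.47178740e+02 1.27102843e-01] 7.282456454220627 [[[0.2, -0.3], [-0.2, -0.2], [0.2, 0.4], [-0.2, 0.2]]]
[581.46612972 149.14722635  58.        ]
[[582.4341332  141.04187654  58.        ]]
```

Emit:
servo_tool(
  plan=[
    [[0,0,0.3],[0,4,13],0],
    [[0,0,0.3],[0,4,13],0],
    [[0,0,0.3],[0,2,12],0],
    [[0,0,0],[0,0,10],0],
    [[0,0,0],[0,0,8],0],
    [[0,0,0],[0,0,3],0],
    [[0,0,0],[0,0,3],0],
    [[0,0,0],[0,0,3],0],
    [[0,0,0],[0,0,2],0],
    [[0,0,0],[0,0,2],0],
  ],
)

```text
time_s: 4.0
ee_pos: [580.7, 137.3, 52.2]
ee_rot: [-179.9, 0.2, 7.5]
force: [-3.2, -0.5, 9.5]
gripper_width: 0.5
```

```bash
python3 pl.py 582 140 63 7.3 1; python3 -c "
from h import *
snap('side','s2');crop('s2',200,60,160,140,4,'s2c')"
```

```text
4.0 [580.7 137.3  52.2] [-179.87    0.19    7.48] [-3.2 -0.5  9.5] 0.5004383045678085
[ [-0.1, 0.2, 0.2] , [1.6, -2.5, -10.8] ]
```

View pics/s2c.png

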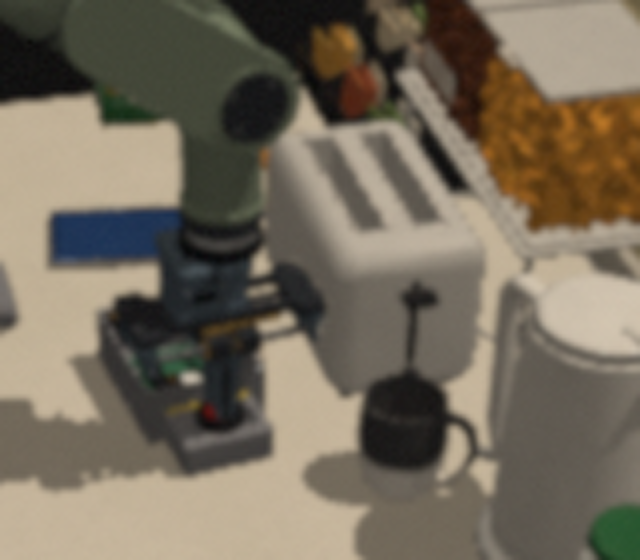

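The force is 9.5 N at z = 52, and the button looks down under the fingertips. I'll push a little harder to be sure, then lift.

Emit:
servo_tool(
  plan=[
    [[0,0,0],[0,0,3],0],
    [[0,0,0],[0,0,3],0],
    [[0,0,0],[0,0,3],0],
    [[0,0,0],[0,0,3],0],
    [[0,0,0],[0,0,-5],0],
    [[0,0,0],[0,0,-15],0],
    [[0,0,0],[0,0,-25],0],
    [[0,0,0],[0,0,-30],0],
    [[0,0,0],[0,0,-30],0],
    [[0,0,0],[0,0,-20],0],
  ],
)

```text
time_s: 5.3
ee_pos: [580.5, 137.5, 182.9]
ee_rot: [-179.9, -0.2, 7.6]
force: [-0.2, 0.0, -0.1]
gripper_width: 0.4
```

```bash
python3 pl.py 557 -231 120 16.3 10; python3 -c "
from h import *
snap('side','s3');crop('s3',200,60,160,140,4,'s3c')"
```

```text
5.3 [580.5 137.5 182.9] [-1.7991e+02 -1.6000e-01  7.6000e+00] [-0.2  0.  -0.1] 0.40638563814241596
[ [-0.0, -0.0, -0.9] , [-7.2, 36.2, 6.2] ]
[ [-0.0, -0.0, -0.9] , [-7.8, 36.1, 6.2] ]
[ [-0.0, -0.0, -0.9] , [-8.3, 36.0, 6.2] ]
[ [-0.0, -0.0, -0.9] , [-8.9, 35.9, 6.2] ]
[ [-0.0, -0.0, -0.9] , [-9.4, 35.7, 6.2] ]
[ [-0.0, -0.0, -0.9] , [-9.9, 35.6, 6.2] ]
[ [-0.0, -0.0, -0.9] , [-10.5, 35.4, 6.3] ]
[ [-0.0, -0.0, -0.9] , [-11.0, 35.3, 6.3] ]
[ [-0.0, -0.0, -0.9] , [-11.5, 35.1, 6.3] ]
[ [-0.0, -0.0, -0.9] , [-12.1, 34.9, 6.3] ]
```

View pics/s3c.png

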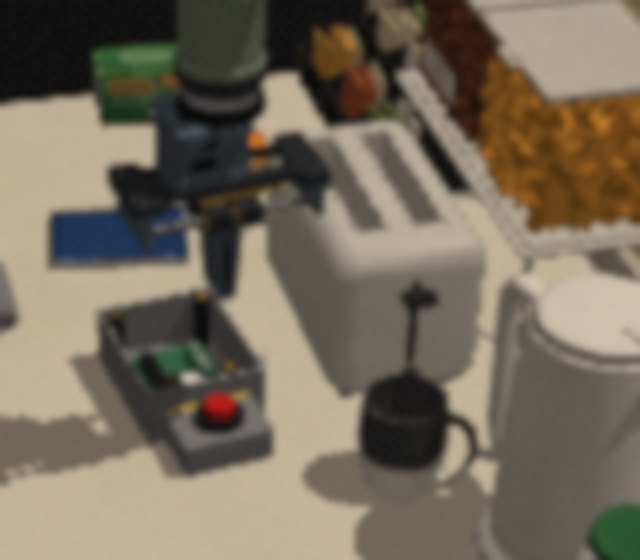

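The button is back up. Next I move to the cover with the fingers open.

Emit:
servo_tool(
  plan=[
    [[0,0,-0.9],[-7,36,6],70],
    [[0,0,-0.9],[-8,36,6],70],
    [[0,0,-0.9],[-8,36,6],70],
    [[0,0,-0.9],[-9,36,6],70],
    [[0,0,-0.9],[-9,36,6],70],
    [[0,0,-0.9],[-10,36,6],70],
    [[0,0,-0.9],[-10,35,6],70],
    [[0,0,-0.9],[-11,35,6],70],
    [[0,0,-0.9],[-11,35,6],70],
    [[0,0,-0.9],[-12,30,6],70],
  ],
)

```text
time_s: 6.6
ee_pos: [563.2, -233.6, 122.1]
ee_rot: [180.0, -0.8, 17.2]
force: [0.8, 0.0, -0.1]
gripper_width: 69.9
```

```bash
python3 pl.py 557 -231 60 16.3 5; python3 -c "
from h import *
snap('wrist','w4')"
```

```text
6.6 [ 563.2 -233.6  122.1] [180.    -0.81  17.23] [ 0.8  0.  -0.1] 69.94341068977596
[ [-0.0, -0.2, 0.2] , [-1.2, -0.9, 12.4] ]
[ [-0.0, -0.2, 0.2] , [-1.2, -0.9, 12.4] ]
[ [-0.0, -0.2, 0.2] , [-1.1, -0.9, 12.4] ]
[ [-0.0, -0.2, 0.2] , [-1.1, -0.9, 12.4] ]
[ [-0.0, -0.2, 0.2] , [-1.1, -0.8, 12.4] ]
```

View pics/w4.png

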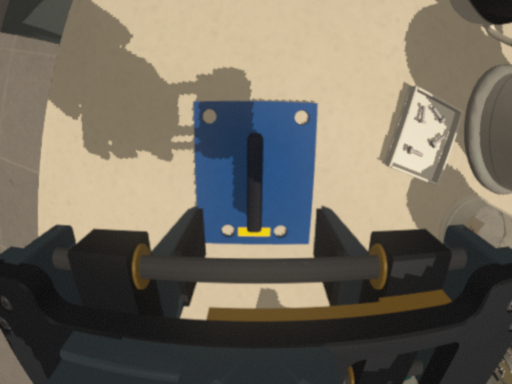

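The whole cover is in view. The holes are at (209,117), (302,117), (228,230) and (280,230), and the handle bar runs along column 255.

```bash
python3 - <<'E'
from fit import *
f=load('w4'); crop('w4',185,90,140,160,5,'w4c'); print(f['eye'],f['attitude'])
uv=[(228,230),(280,230),(209,117),(301.5,117)]
x,r=fit([(f,1,H,uv)],[557,-231,.28]); print(x,np.degrees(x[2]),r)
x,r=fit([(f,1,H+C,uv+[(194.5,243),(311,243),(316.5,101),(194,101)])],[557,-231,.28]); print(x,np.degrees(x[2]),r)
E
```

```text
[ 538.23696587 -157.75773533  293.1098403 ] [-16.16768798  -0.83321843  17.26529816]
[ 5.59219231e+02 -2.26680631e+02  2.88807474e-01] 16.547449373320546 [[[-0.2, 0.7], [0.4, 1.1], [-0.3, -1.2], [0.1, -0.3]]]
[ 5.59216820e+02 -2.26546776e+02  2.91860597e-01] 16.72238042585188 [[[0.0, 0.7], [0.6, 0.9], [-0.5, -1.2], [-0.0, -0.6], [4.9, -0.4], [-1.9, 0.0], [0.5, 0.7], [-0.8, -0.1]]]
```

View pics/w4c.png

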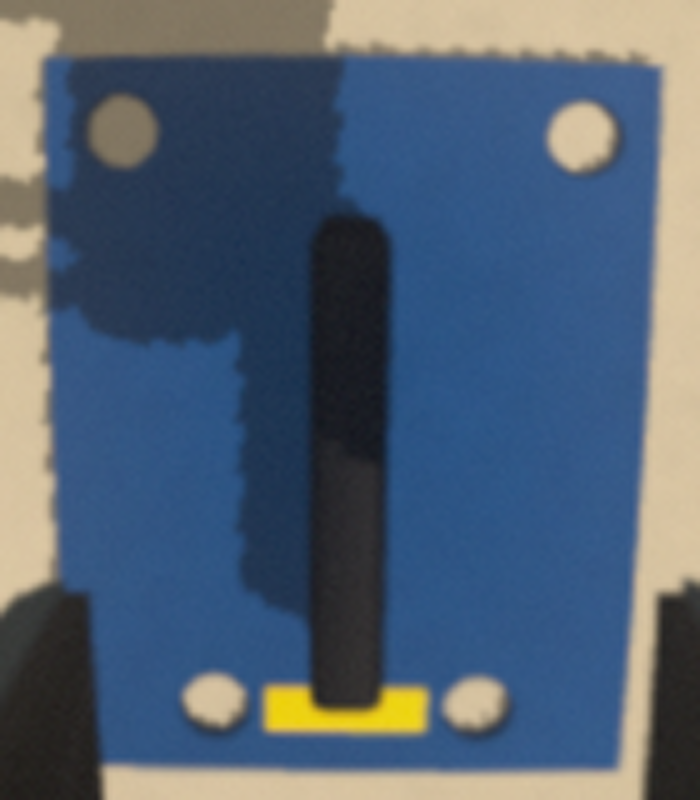

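```bash
python3 pl.py 558 -229 17 16.6 7
```

```text
6.65 [ 562.3 -237.3  121.1] [179.87  -0.68  17.17] [-0.5 -3.6 -0.5] 69.90019619563134
[ [0.0, -0.1, 0.1] , [-0.4, -1.4, 14.9] ]
[ [0.0, -0.1, 0.1] , [-0.4, -1.3, 14.9] ]
[ [0.0, -0.1, 0.1] , [-0.4, -1.3, 14.9] ]
[ [0.0, -0.1, 0.1] , [-0.3, -1.3, 14.9] ]
[ [0.0, -0.1, 0.1] , [-0.3, -1.3, 14.9] ]
[ [0.0, -0.1, 0.1] , [-0.3, -1.3, 14.9] ]
[ [0.0, -0.1, 0.1] , [-0.3, -1.3, 14.9] ]
```

Emit:
servo_tool(
  plan=[
    [[0,0,0.2],[-1,-3,16],70],
    [[0,-0.3,0.2],[-1,-3,16],70],
    [[0,-0.3,0.2],[-1,-2,16],70],
    [[0,0,0],[0,0,15],70],
    [[0,0,0],[0,0,14],70],
    [[0,0,0],[0,0,10],70],
    [[0,0,0],[0,0,6],70],
    [[0,0,0],[0,0,3],70],
    [[0,0,0],[0,0,0],70],
    [[0,0,0],[0,0,0],70],
  ],
)

```text
time_s: 7.9
ee_pos: [558.6, -230.8, 19.5]
ee_rot: [179.8, -0.1, 16.5]
force: [0.1, 0.5, 0.0]
gripper_width: 69.7
```

```bash
python3 pl.py 558 -229 17 16.6 2; python3 -c "
from h import *
snap('wrist','w5');crop('w5',130,60,240,200,3,'w5c')"
```

```text
7.9 [ 558.6 -230.8   19.5] [ 1.7982e+02 -1.2000e-01  1.6480e+01] [0.1 0.5 0. ] 69.70962324780015
[ [0.1, -0.1, -0.1] , [-0.0, -1.0, 1.3] ]
[ [0.1, -0.1, -0.1] , [-0.0, -1.0, 1.3] ]
```

View pics/w5c.png

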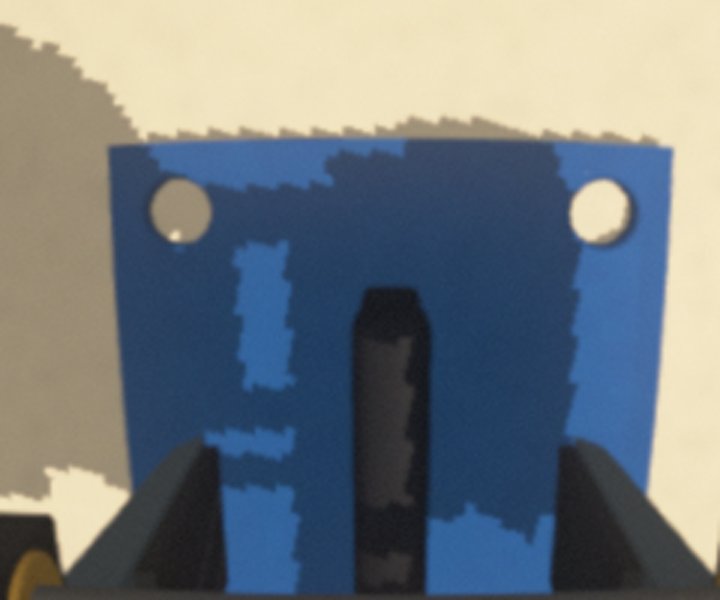

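```bash
python3 - <<'E'
from fit import *
f=load('w5')
uv=[(130+180/3-.3,60+211/3-.3),(130+602/3-.3,60+211/3-.3),(130+673/3-.3,60+149/3-.3),(130+108/3-.3,60+145/3-.3)]
x,r=fit([(f,1,H[2:]+C[2:],uv)],[557,-231,.28]); print(x,np.degrees(x[2]),r)
E
```

```text
[ 5.59048681e+02 -2.27164359e+02  2.83979072e-01] 16.27080226872681 [[[-0.8, 0.2], [0.5, 0.8], [0.2, -0.7], [0.0, -0.3]]]
```

Emit:
servo_tool(
  plan=[
    [[0,0,0],[0,-1,2.5],70],
    [[0,0,0],[0,0,0],40],
    [[0,0,0],[0,0,0],5],
    [[0,0,0],[0,0,0],5],
    [[0,0,0],[0,0,0],5],
    [[0,0,0],[0,0,0],5],
    [[0,0,0],[0,0,0],5],
    [[0,0,0],[0,0,0],5],
    [[0,0,0],[0,0,0],5],
    [[0,0,0],[0,0,0],5],
  ],
  squeeze=40,
)

```text
time_s: 9.2
ee_pos: [558.7, -230.0, 17.6]
ee_rot: [179.8, -0.2, 16.5]
force: [0.8, -0.5, 0.1]
gripper_width: 14.0
```

Emit:
servo_tool(
  plan=[
    [[0,0,0],[0,0,-5],5],
    [[0,0,0],[0,0,-10],5],
    [[0,0,0],[0,0,-15],5],
    [[0,0,0],[0,0,-20],5],
    [[0,0,0],[0,0,-25],5],
    [[0,0,0],[0,0,-25],5],
    [[0,0,0],[0,0,-20],5],
    [[0,0,0],[0,0,-15],5],
    [[0,0,0],[0,0,-5],5],
    [[0,0,0],[0,0,0],5],
  ],
)

```text
time_s: 10.45
ee_pos: [556.5, -228.9, 166.1]
ee_rot: [179.8, -0.1, 16.5]
force: [0.1, -0.1, -4.2]
gripper_width: 13.5
```

```bash
python3 -c "
from h import *
snap('wrist','w6');snap('side','s6')"; python3 pl.py 568 245.5 150 7.29 18; 
```

```text
10.55 [ 556.2 -228.7  165.3] [ 1.7989e+02 -5.0000e-02  1.6480e+01] [-0.2  0.2 -5.4] 13.87733515521628
[ [0.0, -0.0, 0.5] , [8.1, -25.1, 0.8] ]
[ [0.0, -0.0, 0.5] , [7.9, -25.2, 0.8] ]
[ [0.0, -0.0, 0.5] , [7.7, -25.2, 0.8] ]
[ [0.0, -0.0, 0.5] , [7.4, -25.3, 0.8] ]
[ [0.0, -0.0, 0.5] , [7.2, -25.4, 0.8] ]
[ [0.0, -0.0, 0.5] , [7.0, -25.4, 0.8] ]
[ [0.0, -0.0, 0.5] , [6.8, -25.5, 0.8] ]
[ [0.0, -0.0, 0.5] , [6.5, -25.5, 0.8] ]
[ [0.0, -0.0, 0.5] , [6.3, -25.6, 0.8] ]
[ [0.0, -0.0, 0.5] , [6.1, -25.6, 0.8] ]
[ [0.0, -0.0, 0.5] , [5.8, -25.7, 0.8] ]
[ [0.0, -0.0, 0.5] , [5.6, -25.8, 0.8] ]
[ [0.0, -0.0, 0.5] , [5.4, -25.8, 0.8] ]
[ [0.0, -0.0, 0.5] , [5.2, -25.8, 0.8] ]
[ [0.0, -0.0, 0.5] , [4.9, -25.9, 0.8] ]
[ [0.0, -0.0, 0.5] , [4.7, -25.9, 0.8] ]
[ [0.0, -0.0, 0.5] , [4.5, -26.0, 0.8] ]
[ [0.0, -0.0, 0.5] , [4.2, -26.0, 0.8] ]
```

View pics/w6.png

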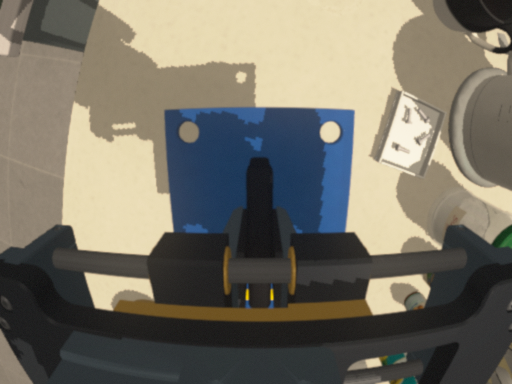

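View pics/s6.png

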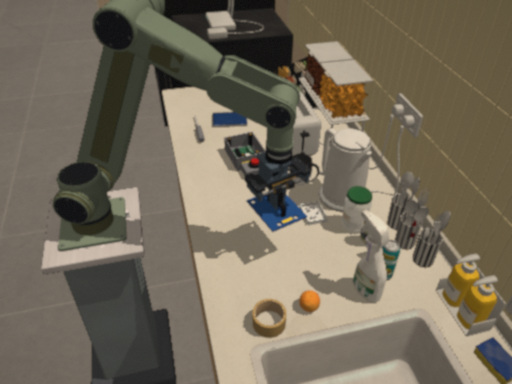

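The cover is lifted and sits level in the fingers. I'll carry it over the box at this height.

Emit:
servo_tool(
  plan=[
    [[0,0,0.3],[5,-15,0],5],
    [[0,0,0.5],[8,-25,0],5],
    [[0,0,0.5],[8,-27,0],5],
    [[0,0,0.5],[8,-27,0],5],
    [[0,0,0.5],[7,-27,0],5],
    [[0,0,0.5],[7,-27,0],5],
    [[0,0,0.5],[7,-27,0],5],
    [[0,0,0.5],[7,-27,0],5],
    [[0,0,0.5],[6,-27,0],5],
    [[0,0,0.5],[6,-27,0],5],
  ],
)

```text
time_s: 11.8
ee_pos: [554.6, 53.4, 158.6]
ee_rot: [-179.5, 0.7, 11.4]
force: [0.3, 0.0, -4.0]
gripper_width: 13.4
```

```bash
python3 pl.py 568.6 244.5 150 7.29 8; 
```

```text
11.8 [554.6  53.4 158.6] [-179.51    0.71   11.35] [ 0.3  0.  -4. ] 13.42514795708994
[ [-0.1, 0.1, 0.5] , [6.4, -23.1, 1.2] ]
[ [-0.1, 0.1, 0.5] , [6.2, -23.1, 1.2] ]
[ [-0.1, 0.1, 0.5] , [6.0, -23.2, 1.2] ]
[ [-0.1, 0.1, 0.5] , [5.8, -23.2, 1.1] ]
[ [-0.1, 0.1, 0.5] , [5.6, -23.3, 1.1] ]
[ [-0.1, 0.1, 0.5] , [5.4, -23.3, 1.1] ]
[ [-0.1, 0.1, 0.5] , [5.2, -23.4, 1.1] ]
[ [-0.1, 0.1, 0.5] , [5.0, -23.4, 1.1] ]
```

Emit:
servo_tool(
  plan=[
    [[-0.1,0.1,0.5],[6,-24,1],5],
    [[-0.1,0.1,0.5],[6,-24,1],5],
    [[-0.1,0.1,0.5],[6,-24,1],5],
    [[-0.1,0.1,0.5],[6,-24,1],5],
    [[0,0,0.5],[6,-24,1],5],
    [[0,0,0.5],[5,-23,1],5],
    [[0,0,0.5],[5,-18,1],5],
    [[0,0,0.5],[3,-12,1],5],
    [[0,0,0],[2,-6,1],5],
    [[0,0,0],[0,0,0],5],
  ],
)

```text
time_s: 13.05
ee_pos: [559.2, 252.6, 143.2]
ee_rot: [-179.9, 1.2, 7.5]
force: [0.3, -0.5, -4.5]
gripper_width: 13.6
```

```bash
python3 pl.py 568.6 244.5 112 7.29 8; 
```

```text
13.05 [559.2 252.6 143.2] [-179.87    1.19    7.54] [ 0.3 -0.5 -4.5] 13.641604348351624
[ [-0.0, 0.1, 0.0] , [1.1, 1.2, 3.9] ]
[ [-0.0, 0.1, 0.0] , [1.1, 1.2, 3.9] ]
[ [-0.0, 0.1, 0.0] , [1.1, 1.2, 3.9] ]
[ [-0.0, 0.1, 0.0] , [1.1, 1.2, 3.9] ]
[ [-0.0, 0.1, 0.0] , [1.1, 1.2, 3.9] ]
[ [-0.0, 0.1, 0.0] , [1.1, 1.2, 3.9] ]
[ [-0.0, 0.1, 0.0] , [1.1, 1.2, 3.9] ]
[ [-0.0, 0.1, 0.0] , [1.0, 1.1, 3.9] ]
```

Emit:
servo_tool(
  plan=[
    [[0,0.2,0],[1,1,4],5],
    [[0,0.2,0],[1,1,4],5],
    [[0,0.2,0],[1,1,4],5],
    [[0,0.2,0],[1,1,4],5],
    [[0,0.2,0],[1,1,4],5],
    [[0,0,0],[1,1,4],5],
    [[0,0,0],[1,1,4],5],
    [[0,0,0],[1,1,2],5],
    [[0,0,0],[0,0,0],5],
    [[0,0,0],[0,0,0],5],
  ],
)

```text
time_s: 14.3
ee_pos: [568.6, 243.0, 110.9]
ee_rot: [-179.9, 0.2, 7.4]
force: [0.2, -0.8, -3.7]
gripper_width: 14.1
```

```bash
python3 pl.py 568.6 244.5 93 7.29 4;python3 -c "
from h import *
for n in('wrist','side','scene'): snap(n,n+'7')
crop('wrist7',140,90,240,160,3,'w7c');crop('side7',200,80,110,100,6,'s7c');crop('scene7',150,170,110,90,6,'sc7c')" 
```

```text
14.3 [568.6 243.  110.9] [-1.7992e+02  1.6000e-01  7.4000e+00] [ 0.2 -0.8 -3.7] 14.066899577925328
[ [-0.0, 0.0, 0.0] , [0.1, -0.4, 4.5] ]
[ [-0.0, 0.0, 0.0] , [0.1, -0.4, 4.5] ]
[ [-0.0, 0.0, 0.0] , [0.1, -0.4, 4.5] ]
[ [-0.0, 0.0, 0.0] , [0.1, -0.4, 4.5] ]
```

View pics/w7c.png

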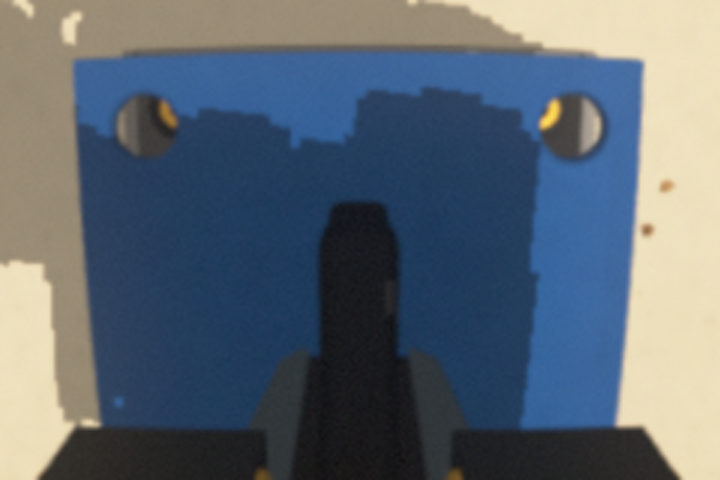

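View pics/s7c.png

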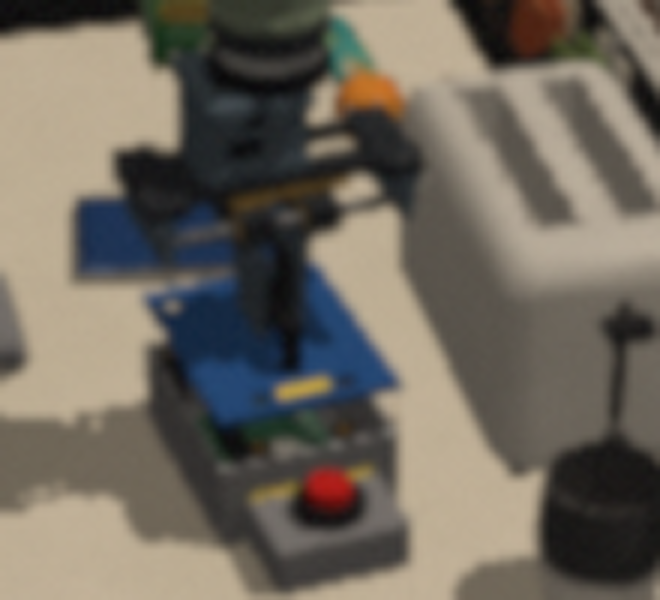

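View pics/sc7c.png

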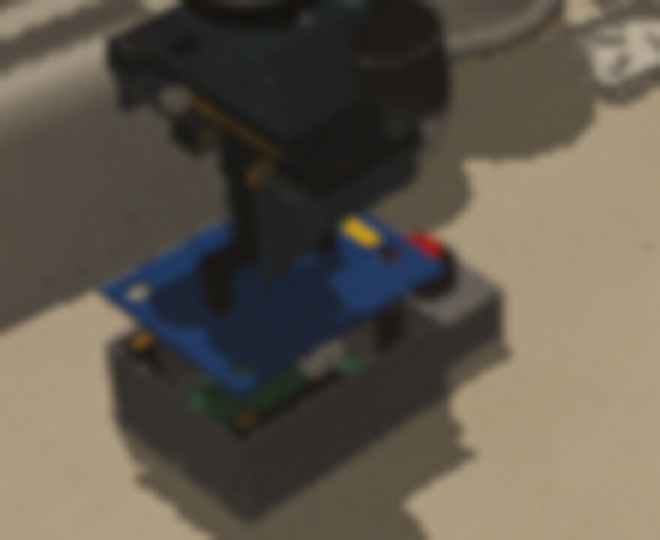

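The wrist view shows the rings of threads 2 and 3 placed symmetrically in their holes, which is right for this height because of perspective. I'll lower the cover.

Emit:
servo_tool(
  plan=[
    [[0,0,0.1],[0,-0.5,4],5],
    [[0,0,0],[0,-0.5,4],5],
    [[0,0,0],[0,-0.5,4],5],
    [[0,0,0],[0,0,3],5],
    [[0,0,0],[0,0,2],5],
    [[0,0,0],[0,0,1],5],
    [[0,0,0],[0,0,0],5],
    [[0,0,0],[0,0,0],5],
    [[0,0,0],[0,0,0],5],
    [[0,0,0],[0,0,0],5],
  ],
)

```text
time_s: 15.7
ee_pos: [568.3, 244.8, 91.9]
ee_rot: [-179.9, 0.1, 7.3]
force: [1.0, 0.0, -3.1]
gripper_width: 13.8
```

```bash
python3 pl.py 568.6 244.5 93 7.29 4;python3 -c "
from h import *
for n in('wrist','side','scene'): snap(n,n+'8')
crop('wrist8',140,90,240,160,3,'w8c');crop('side8',200,100,110,100,6,'s8c');crop('scene8',150,170,110,90,6,'sc8c')" 
```

```text
15.7 [568.3 244.8  91.9] [-1.7991e+02  1.4000e-01  7.3000e+00] [ 1.   0.  -3.1] 13.770827822107826
[ [-0.0, 0.0, 0.0] , [0.1, 0.1, -0.3] ]
[ [-0.0, 0.0, 0.0] , [0.1, 0.1, -0.3] ]
[ [-0.0, 0.0, 0.0] , [0.1, 0.1, -0.3] ]
[ [-0.0, 0.0, 0.0] , [0.1, 0.1, -0.3] ]
```

View pics/w8c.png

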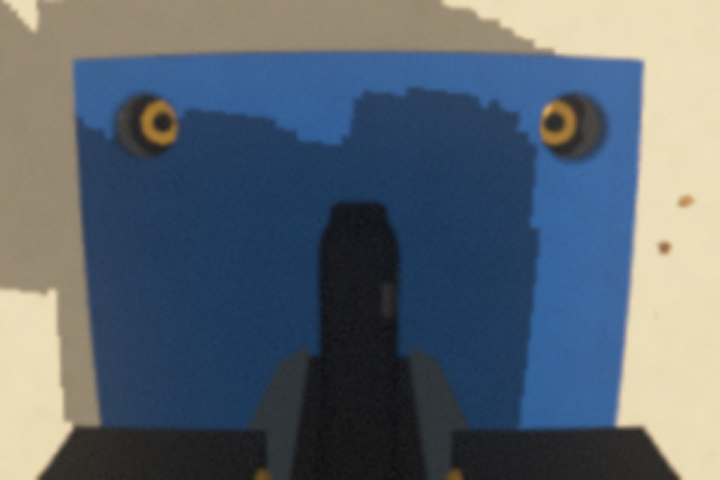

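View pics/s8c.png

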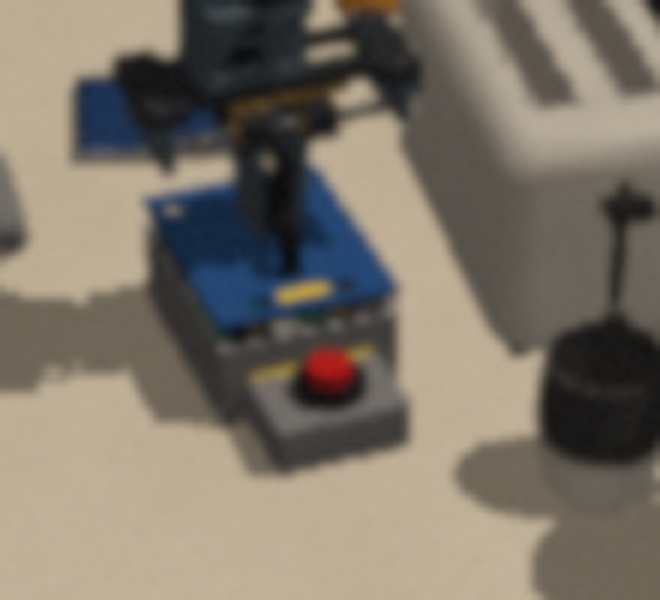

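View pics/sc8c.png

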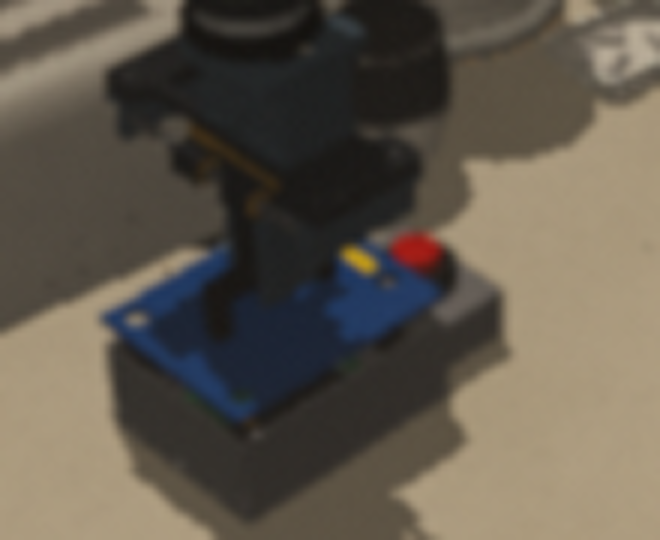

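```bash
python3 - <<'E'
from fit import *
f=load('wrist8'); g=lambda u,v:(140+u/3-.33,90+v/3-.33)
t=[onz(f,g(*p),60,1) for p in((157,124),(558,124))]
for zt in (77.3,79.3,81.3):
    h=[onz(f,g(*p),zt,1) for p in((148.5,126),(572.5,126))]
    R=RT([0,0,7.3])
    print(zt,[(R.T@(b-a)).round(2)[:2].tolist() for a,b in zip(t,h)], np.linalg.norm(h[1][:2]-h[0][:2]),np.linalg.norm(t[1][:2]-t[0][:2]))
# cover corners full-pose fit from wrist, in crop px
H5=[(-45,60,5),(45,60,5)];C5=[(60,75,5),(-60,75,5)]
uv=np.array([g(148.5,126),g(572.5,126),g(643,61),g(75,61)])
hp=np.array([onz(f,p,79.3,1) for p in uv]); print('cover pts box-relative yaw',np.degrees(np.arctan2(*(hp[1]-hp[0])[[1,0]])),np.degrees(np.arctan2(*(t[1]-t[0])[[1,0]])), 'threads',np.round(t,1).tolist(),'holes',hp.round(1)[:2].tolist())
# side check: project predicted cover at centre from side + compare
b=load('side8');S=lambda u,v:(200+u/6-.42,100+v/6-.42)
box=pose([567.1,243.8,np.radians(7.29)],[(-60,-75,80),(60,-75,80),(-60,75,80),(60,75,80),(-45,60,80),(0,-107,58)])
for P in box: print((proj(b,P)[0]-[200,100]+.42)*6, end=' ')
a=load('scene8')
print()
box=pose([567.1,243.8,np.radians(7.29)],[(-60,-75,80),(60,-75,80),(-60,75,80),(60,75,80),(45,60,80),(0,-107,58)])
for P in box: print((proj(a,P)[0]-[150,170]+.42)*6, end=' ')
E
```

```text
77.3 [[2.12, 1.16], [-0.7, 1.2]] 89.8127492730159 92.63794177989783
79.3 [[2.61, 1.34], [-1.19, 1.38]] 88.84571758634975 92.63794177989783
81.3 [[3.09, 1.53], [-1.67, 1.56]] 87.87868589968373 92.63794177989783
cover pts box-relative yaw 7.3586133307918615 7.333645480440185 threads [[515.2, 300.1, 60.0], [607.1, 311.9, 60.0]] holes [[517.6, 301.8, 79.3], [605.7, 313.2, 79.3]]
[218.60946309 326.92712493] [399.87107875 286.87916361] [141.87580752 199.50585296] [314.21510048 164.20491955] [171.16461746 207.02918458] [328.67111405 364.22741304] 
[445.21124176 288.25089178] [305.75584703 193.67532125] [238.26633394 416.57298597] [ 99.80741715 311.57022281] [138.10055503 311.72486056] [416.48500074 244.68092139]
```

Both visible thread mouths show inside their holes. The cover sits about 1 mm too far in +y and 0.5 mm in +x, and slightly low, so I'll make a small correction.

Emit:
servo_tool(
  plan=[
    [[0,0,0],[-0.5,1,-1.5],5],
    [[0,0,0],[0,0,0],5],
    [[0,0,0],[0,0,0],5],
    [[0,0,0],[0,0,0],5],
    [[0,0,0],[0,0,0],5],
    [[0,0,0],[0,0,0],5],
    [[0,0,0],[0,0,0],5],
    [[0,0,0],[0,0,0],5],
    [[0,0,0],[0,0,0],5],
    [[0,0,0],[0,0,0],5],
  ],
)

```text
time_s: 17.1
ee_pos: [567.9, 243.6, 93.4]
ee_rot: [-179.9, 0.1, 7.3]
force: [0.7, 0.8, -4.1]
gripper_width: 13.9
```

```bash
python3 pl.py 568.6 244.5 93 7.29 1;python3 -c "
from h import *
for n in('wrist','side','scene'): snap(n,n+'9')
crop('wrist9',170,110,60,40,10,'w9l');crop('wrist9',310,110,60,40,10,'w9r');crop('side9',220,110,60,60,10,'s9c');crop('scene9',150,195,80,60,10,'sc9c')
cv2.imwrite('pics/w9.png',np.vstack([cv2.imread('pics/w9l.png')[:300],cv2.imread('pics/w9r.png')[:300]]))
cv2.imwrite('pics/w9.png',np.vstack([cv2.imread('pics/w9l.png')[:295],cv2.imread('pics/w9r.png')[:295]]))" 
```

```text
17.1 [567.9 243.6  93.4] [-1.7991e+02  1.4000e-01  7.3000e+00] [ 0.7  0.8 -4.1] 13.882210430640919
[ [-0.1, 0.1, 0.0] , [0.8, -0.8, 0.4] ]
```

View pics/w9.png

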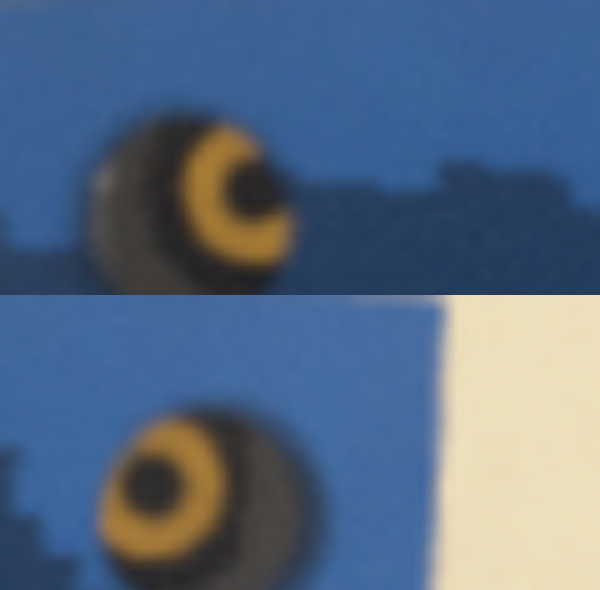

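View pics/s9c.png

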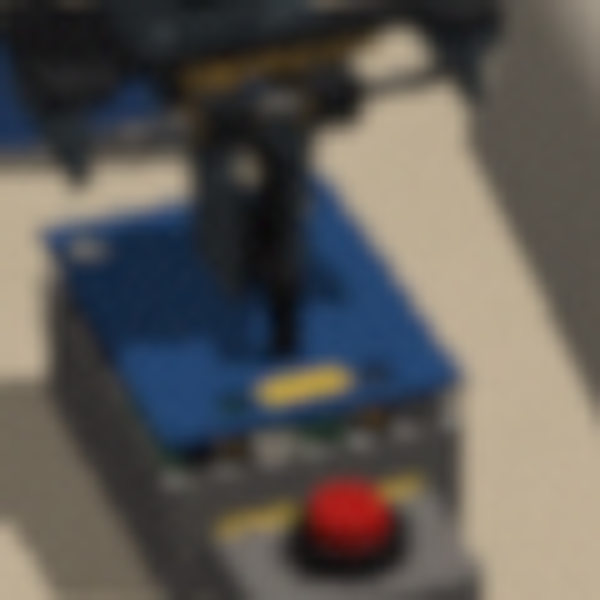

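View pics/sc9c.png

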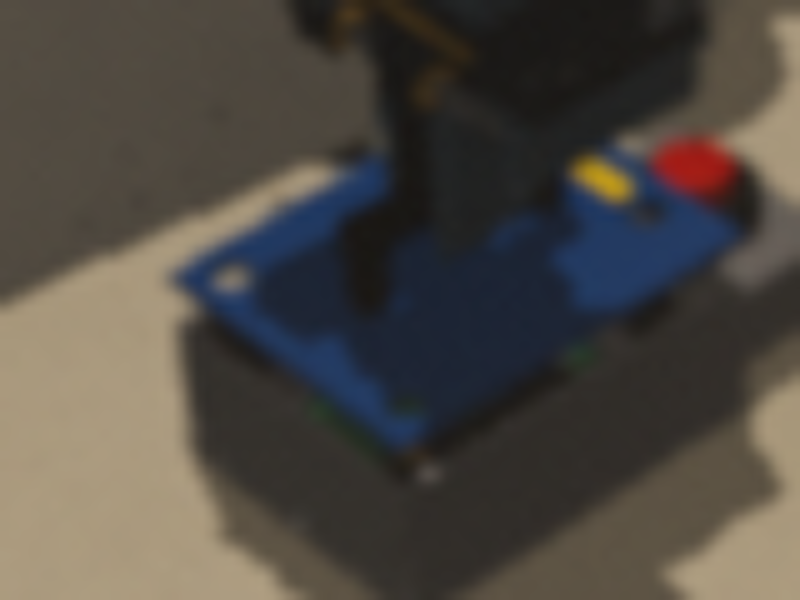

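```bash
python3 - <<'E'
from fit import *
f=load('wrist9'); L=lambda u,v:(170+u/10-.45,110+v/10-.45);Q=lambda u,v:(310+u/10-.45,110+v/10-.45)
crop('wrist9',175,115,35,30,10,'w9l2');crop('wrist9',315,115,35,30,10,'w9r2')
cv2.imwrite('pics/w9b.png',np.hstack([cv2.imread('pics/w9l2.png'),cv2.imread('pics/w9r2.png')]))
t=[onz(f,p,60,1) for p in(L(253,188),Q(153,192))]
R=RT([0,0,7.3])
for zt in (77,79,81):
    h=[onz(f,p,zt,1) for p in (L(193,209),Q(213,212))]
    print(zt,[(R.T@(b-a)).round(2)[:2].tolist() for a,b in zip(t,h)], np.linalg.norm(h[1][:2]-h[0][:2]),np.linalg.norm(t[1][:2]-t[0][:2]))
E
```

```text
77 [[-0.26, 0.12], [0.25, 0.2]] 91.09471808402232 90.58275885057813
79 [[0.23, 0.29], [-0.23, 0.38]] 90.12349880180807 90.58275885057813
81 [[0.71, 0.46], [-0.72, 0.55]] 89.15227951959369 90.58275885057813
```

View pics/w9b.png

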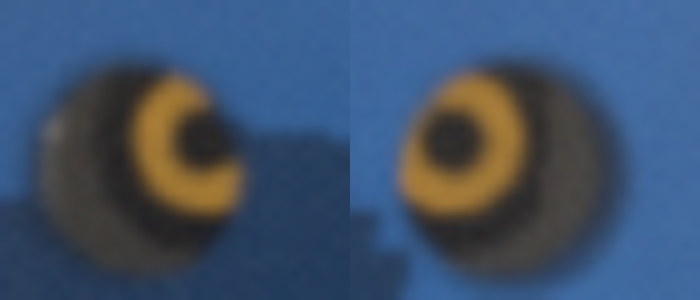

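```bash
python3 -c "
from h import *
s=env.state();print(s['time_s'],s['ee_pos'].round(1),s['qvel'].round(2),s['force'].round(1),s['gripper_width'])
print(env.job_done())"
```

```text
17.25 [567.9 243.6  93.4] [-0.06  0.02  0.01 -0.01 -0.05  0.04] [ 0.5  0.5 -4.6] 13.701713157945294
the job is handed in; nothing more can be done
None
```

I pressed the stop button, let it come back up, and handed the job in at 17.25 s with the gripper holding the cover level and still over the open box, yellow-striped end at the button end.

- **Button:** I pushed past the 9.5 N measured at 52 mm, the fully-down height. A picture taken after lifting shows the button back up.
- **Wide hole pair:** the last wrist picture puts both of these holes within about 0.6 mm of their threads. The cover's direction matches the box's within 0.1°.
- **Height:** the underside is about 14 mm above the rim. The side and scene pictures suggested the far end may be about 2 mm lower, which is a tilt of roughly 0.02 rad.
- **Hold:** the arm was still. The wrist force was about 4 to 5 N, somewhat more than the plate's 3 N weight, and gave no sign of touching the box.
- **Not checked directly:** the narrow hole pair is hidden from the wrist camera by the gripper. Its fit follows from the matched direction and the coarser side and scene pictures.
- **Disagreement:** the wrist and fixed cameras differed by up to 4 mm in absolute position. I therefore set the final position from the holes and threads seen together in one picture.
- **Other things on the worktop:** I did not touch any of them, though I made no final measurement of where they lie.

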